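# Start the carving drive in second gear

### The arm

A 6-joint arm with a two-finger parallel gripper is mounted at the origin on the work surface; the furniture and walls round the work are solid. World frame = base frame: x ahead of the robot, y to its left, z up, the work surface at z = 0. Lengths are in m, angles in degrees, forces in N, time in s.
With the tool pointing down it reaches from about 0.4 to 0.825 m from the base axis. Payload 7 kg.
Tool frame: the origin (TCP) lies midway between the tips of the shut fingers; the grasp point (between the pads) lies 19 mm behind it; z points along the fingers, y is the direction in which the jaws open and shut (so a half turn about z gives the same grasp; the last joint's range is limited). The gripper opens to 88 mm and grips with 3 to 60 N. Pads are 19 mm wide; open, the fingers measure 130 mm over their backs; the gripper's body (78 mm by 193 mm) begins 47 mm behind the grasp point.
Start: joints at [-50.3, 20.546, 0.682, 0, -70.136, -16.507], TCP at [0.266, -0.62, 0.227] pointing down, gripper open.
Joint ranges: [-176.03, 176.03], [-82.01, 121.73], [-58.28, 71.71], [-173.87, 95.51], [-174.79, -0.11], [-173.66, 173.66]. Speed limits (degrees/s): [136.94, 136.94, 172.46, 180, 180, 180].

### API

Orientations are given as [roll, pitch, yaw] about the fixed x, y, z axes, in that order (R = Rz(yaw) Ry(pitch) Rx(roll)).
In Python, from plant import get_state, capture, get_calibration, close_job, boxes_of, cut_out gives the robot as it stands.
- The arm moves only by the tool apply_moves, never from a script. Its argument "commands" is a list of rows, each an object with "grip": the closure, from 0 (fully open) to 1 (shut); "slide": the shift along the tool's x, y, z in m, a list of three; "roll": the turn about the tool's z in degrees. In form: [{"grip": grip, "slide": [x, y, z], "roll": roll}, ...]. A call has 1 to 5 rows; each row is the pose to reach, as a shift and turn from the pose commanded when the call began, along the tool's axes at that moment; what a row does not reach only later rows make up. A row lasts 1/8 s, in which the tool goes at most 62.5 mm and 10.7 degrees, less where a joint would pass 70% of its speed; a pose out of reach is approached as far as the arm can. A call with a gripper value outside its range is refused whole. The fingers move at their own pace and stop on an object; "grip_force" is the grip in N (left out, the last holds). Time passes only in rows, so rows that repeat a pose let the fingers close. It gives the time, the measured TCP pose, the force and the opening at its end, in the units of the state.
- get_state(): the state, without advancing time (a new reading comes with each control period).
- capture(name): name is "side" or "top" or "wrist"; returns (picture, depth): 480x640x3 uint8, red, green, blue; 480x640 float32, m along the optical axis (not along the pixel's ray), 0 where there is no reading.
- get_calibration(name): a dict with "mtx" (3x3 intrinsics, pixels), "R" (3x3) and "t" (3): a world point X has camera coordinates R X + t. Camera axes: x right, y down, z forward; pixel columns grow to the right and rows downward; lengths in m; the calibration is good to about 2 mm. A picture is of the moment at which its call begins: read the wrist's pose just before it. get_calibration takes no time and is no camera call; for the wrist camera it gives the pose at the moment of the call.
- close_job(): hands the job in, once; it reports no verdict.
Trained networks look in the newest picture that a camera, given by its name, has taken for a name from the list of things; names that differ only in an ending like _2 or _b are one class to them, and where a whole thing is asked for, a point or a joint stands for the part that bears it (a point fixed in the world has none). Each returns a list of dicts, best first, with "score" (0 to 1); they miss things now and then, are a little off and sometimes report something else, mostly with a low value. They report only what shows in the picture. A call takes as long as a camera call. They do not tell look-alikes from the thing itself.
- boxes_of(name, camera): "position" ([x, y, z] in m, in the coordinates of the camera as it stood for that picture, good to about 4 mm: the middle of the surface that is visible of it).
- cut_out(name, camera): "mask" (480x640 bool, what is visible of it).
The state is a dict: "time_s": time; "joints": joint angles; "qd": joint speeds; "joint_torque": joint torques, N m; "tcp_pos": TCP position; "eef_rot": TCP orientation; "contact_force": force on the tool from outside, world axes, zero at the start; "moment": the same for the moment, N m; "gripper_width": finger opening in m.
Only numpy, scipy, OpenCV 4.12 (cv2) and the standard library are available. Lean on these libraries where they do the work, as an engineer would, in place of code of your own. Each camera call takes 0.05 s, during which the arm holds its last target.

### The job

Start the carving drive in second gear: push the T-shaped lever on the gearbox past its first notch (the single brass stud) all the way to the second stop (the pair of brass studs), and only then press the round button on the separate push-button box right down and let it come up again. Push with the fingertips from one side only; do not grip the lever, and leave the tape measure, the block of wood and the mallet where they are.

Things in the scene. Friction and masses are not known exactly. Their poses are not given: they have to be found in the camera images.
- gearbox: Grey gearbox fixed to table, 74 x 190 x 71 mm (x, y, z); motor along its +x side (to x +102 mm, 76 mm high), shaft to y -113 mm. Origin: centre of its underside on the table, z up. The lever swings along its own y, from +y to -y (robot's left to right; yaw within 0.35 rad). Brass studs on top: one by the first notch (middle), two by the second stop (-y end). Left or right of button box.
- gear_lever (a joint): Lever angle, rad. 0: rest notch, leaning 0.42 to the gearbox's +y; 0.42: first notch, upright; 0.84: second stop (hard), leaning 0.42 to -y. Hinge line along the gearbox's x through its (4, 0, 30) mm. A sprung detent draws it to the nearest of the three (changeover near 0.14 and 0.70); a hump takes up to about 8 N at the bar. Starts in the rest or the first notch.
- lever_bar (a point): Centre of the black cross bar on the lever (T-handle): 56 mm long along the gearbox's x, 23 mm thick in the direction of travel, 18 mm high, 125 mm from the hinge line; centre 144 mm above the table at either end, 155 mm when upright. Stem 12 mm square. Its y axis turns with the lever and points to the side to push on. Fingers pressing on both sides at once count as gripping.
- button_box: Grey push-button box fixed to the table, 70 x 70 x 54 mm on a 78 mm square foot plate; origin: centre of its underside. The button sits in the middle of its top.
- start_button_top (a point): Centre of the top face of the round bare-metal button, 32 mm diameter, 76 mm above the table, in a low black collar on the box; it is pressed straight down.
- start_button (a joint): Travel of the button, m: 0 up, 0.006 fully down; sprung, about 5 N fully down; it comes up by itself.
- tape_measure: Loose tape measure, 30 x 63 x 59 mm, bystander in front of the work; origin: centre of its underside.
- offcut_a: Loose block of light wood, 38 x 62 x 24 mm, bystander left of the work; origin: centre of its underside.
- mallet_a: Loose wooden mallet lying flat, 110 x 248 x 53 mm, bystander right of the work; origin: centre of its underside.
Not all that is in view belongs to the job. There is more than one size of the button_box; the job needs the smaller.

How it is judged:
By the outcome, as a careful person would: the job done as asked, in the order asked, and still so for the second after the job is handed in, with the robot touching nothing.
It also fails if it takes over 48 s, if anything falls off the work surface, if the arm or the gripper's body presses on something with over 40 N, if the wrist force passes 120 N, or if a joint passes its speed limit or range.

## Working session

There is one attempt and no reset: what is moved stays moved. The work goes in short steps, Python scripts to look and compute and a tool call to move; the robot and the scene stay as the last step left them, time stands still between calls to the robot, and variables do not carry over. Pictures are saved under pics/ and viewed, and the job is handed in when it is done.

Besides the shell and the picture viewer there is one more tool, called after "Emit:" by a JSON object that holds its "fn" and its "kwargs". apply_moves: Moves the arm, as the interface text tells. Its arguments: {"type":"object","properties":{"commands":{"type":"array"},"grip_force":{"type":"number"}},"required":["commands"]}

```bash
mkdir -p pics; ls; cat > h.py <<'E'
import numpy as np, cv2
from plant import *
def w(cam,p):
    c=get_calibration(cam); return np.array(c["R"]).T@(np.array(p)-np.array(c["t"]))
def save(n,im): cv2.imwrite("pics/"+n,im[:,:,::-1])
E
python3 - <<'E'
from h import *
s=get_state(); print(s)
for cam in ("side","top"):
    im,d=capture(cam); save(cam+"0.png",im); np.savez("pics/"+cam+"0.npz",im=im,d=d)
    c=get_calibration(cam)
    for n in ["gearbox","gear_lever","lever_bar","button_box","start_button_top","tape_measure","offcut_a","mallet_a"]:
        try:
            for b in boxes_of(n,cam)[:3]:
                p=np.array(b["position"]);u=np.array(c["mtx"])@p
                print(cam,n,round(b["score"],2),w(cam,p).round(3),(u[:2]/u[2]).round())
        except Exception as e: print(n,e)
print(get_state()["time_s"])
E
```

```text
pics
{'time_s': 0.0, 'joints': array([-5.03021054e+01,  2.05895828e+01,  6.32498812e-01, -1.89179845e-02,
       -7.01371871e+01, -1.65080167e+01]), 'qd': array([-0.052809  ,  0.04010011, -0.02192018, -0.01331531, -0.0349488 ,
       -0.00753823]), 'joint_torque': array([ 1.02642527e-03, -5.82721782e+01,  2.93051291e+01,  6.99727848e+00,
        6.74785028e-03, -1.34798138e-04]), 'tcp_pos': array([ 0.26557641, -0.62000733,  0.22563771]), 'eef_rot': array([ 1.79904561e+02, -9.73840912e-03, -1.56816556e+02]), 'contact_force': array([-0.26312139,  0.1757902 , -0.41653963]), 'moment': array([-0.02174589, -0.01845106,  0.02650223]), 'gripper_width': 0.08782532147282167}
side gearbox 0.76 [0.519 0.016 0.062] [316. 225.]
side gear_lever 0.57 [0.526 0.028 0.154] [316. 197.]
side gear_lever 0.27 [ 0.514 -0.644  0.039] [463. 360.]
side lever_bar 0.48 [0.528 0.029 0.155] [316. 196.]
side button_box 0.59 [ 0.359 -0.533  0.062] [383. 350.]
side start_button_top 0.71 [ 0.375 -0.508  0.103] [383. 328.]
side tape_measure 0.81 [ 0.36  -0.101  0.042] [291. 265.]
side tape_measure 0.19 [0.516 0.016 0.061] [315. 225.]
side offcut_a 0.64 [0.417 0.273 0.025] [249. 208.]
side mallet_a 0.66 [ 0.515 -0.641  0.04 ] [462. 358.]
top gearbox 0.78 [0.538 0.037 0.076] [265. 203.]
top gearbox 0.33 [ 0.518 -0.321  0.075] [400. 207.]
top gear_lever 0.68 [0.53  0.037 0.162] [261. 200.]
top lever_bar 0.46 [0.531 0.037 0.165] [261. 199.]
top button_box 0.6 [ 0.512 -0.318  0.053] [398. 211.]
top tape_measure 0.76 [ 0.371 -0.095  0.061] [316. 265.]
top offcut_a 0.67 [ 0.374 -0.093  0.059] [315. 264.]
top offcut_a 0.65 [0.427 0.289 0.026] [176. 248.]
top mallet_a 0.61 [ 0.52  -0.498  0.023] [463. 208.]
top mallet_a 0.51 [0.531 0.036 0.165] [261. 199.]
0.9
```

View pics/side0.png

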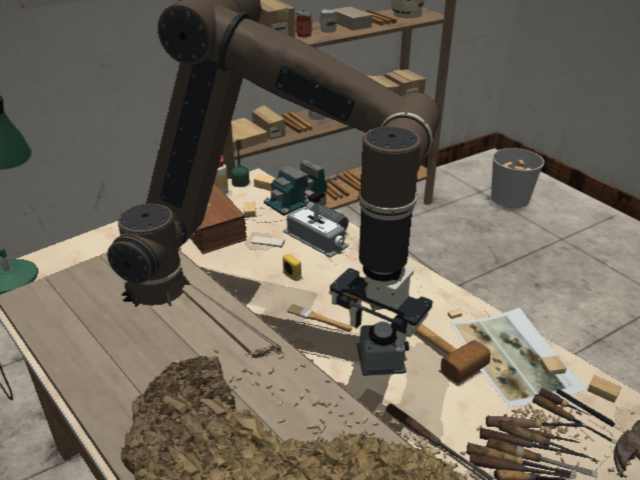

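View pics/top0.png

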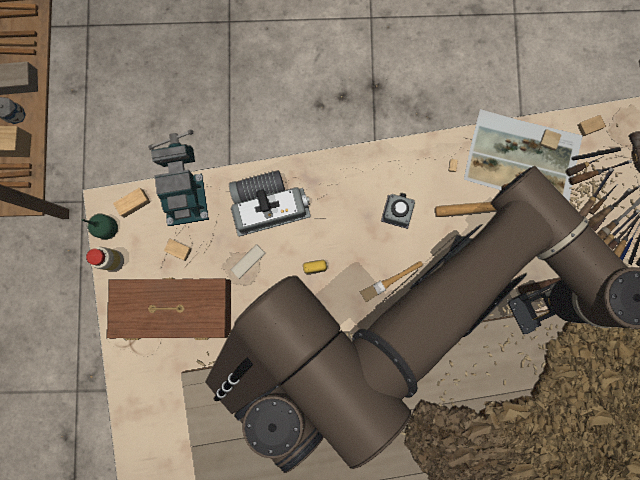

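The top view shows the gearbox (265,205) with its lever, and a push-button box (398,210) with a bright button. The side view shows another box with a dark button (383,350), under the gripper. I'll measure both in close crops.

```bash
python3 - <<'E'
from h import *
T=np.load("pics/top0.npz");S=np.load("pics/side0.npz")
a=cv2.resize(T["im"][155:255,215:325],(550,500),interpolation=cv2.INTER_CUBIC)
b=cv2.resize(T["im"][185:235,375:425],(250,250),interpolation=cv2.INTER_CUBIC)
c=cv2.resize(S["im"][305:380,345:420],(250,250),interpolation=cv2.INTER_CUBIC)
save("crop.png",np.hstack([a,np.vstack([b,c])]))
def pc(cam,d,box):
    k=get_calibration(cam);K=np.array(k["mtx"]);x0,y0,x1,y1=box
    v,u=np.mgrid[y0:y1,x0:x1];z=d[y0:y1,x0:x1]
    p=np.stack([(u-K[0,2])/K[0,0]*z,(v-K[1,2])/K[1,1]*z,z],-1)
    W=(p-np.array(k["t"]))@np.array(k["R"]); W[z==0]=np.nan; return W
W=pc("top",T["d"],(378,188,422,232)); z=W[...,2]
for lo,hi in((.045,.06),(.06,.07),(.07,.09)):
    m=(z>lo)&(z<hi);q=W[m]; print("A",lo,m.sum(),q.min(0).round(3),q.max(0).round(3),np.median(q,0).round(3))
m=(z>.045); r=cv2.minAreaRect((W[m][:,:2]*1000).astype(np.float32)); print(r)
W=pc("side",S["d"],(355,318,410,378)); z=W[...,2]
for lo,hi in((.01,.06),(.06,.08),(.08,.09),(.09,.12)):
    m=(z>lo)&(z<hi);q=W[m]
    if len(q):print("B",lo,m.sum(),q.min(0).round(3),q.max(0).round(3),np.median(q,0).round(3))
# gearbox
W=pc("top",T["d"],(220,160,325,250)); z=W[...,2]
m=(z>.11);q=W[m];print("bar",m.sum(),q.mean(0).round(3),q.min(0).round(3),q.max(0).round(3));print(cv2.minAreaRect((W[z>.14][:,:2]*1000).astype(np.float32)))
m=(z>.055)&(z<.08);q=W[m];print(m.sum(),cv2.minAreaRect((q[:,:2]*1000).astype(np.float32)))
E
```

```text
A 0.045 399 [ 0.479 -0.363  0.045] [ 0.56 -0.28  0.06] [ 0.512 -0.317  0.053]
A 0.06 132 [ 0.496 -0.353  0.06 ] [ 0.546 -0.288  0.07 ] [ 0.518 -0.319  0.065]
A 0.07 123 [ 0.5   -0.343  0.07 ] [ 0.539 -0.298  0.082] [ 0.519 -0.321  0.075]
((518.9334106445312, -320.91656494140625), (69.70726776123047, 70.89720153808594), 73.02008056640625)
B 0.01 755 [ 0.306 -0.573  0.01 ] [ 0.438 -0.442  0.06 ] [ 0.351 -0.542  0.036]
B 0.06 618 [ 0.315 -0.569  0.06 ] [ 0.422 -0.446  0.08 ] [ 0.351 -0.529  0.072]
B 0.08 136 [ 0.344 -0.541  0.08 ] [ 0.406 -0.471  0.09 ] [ 0.36  -0.525  0.087]
B 0.09 327 [ 0.344 -0.537  0.09 ] [ 0.402 -0.475  0.109] [ 0.37  -0.511  0.101]
bar 206 [0.529 0.033 0.163] [0.502 0.017 0.149] [0.558 0.05  0.17 ]
((530.1105346679688, 33.64228820800781), (57.151275634765625, 23.40536880493164), 15.462493896484375)
2801 ((556.0591430664062, 34.461151123046875), (134.3880157470703, 201.5261688232422), 13.757692337036133)
```

View pics/crop.png

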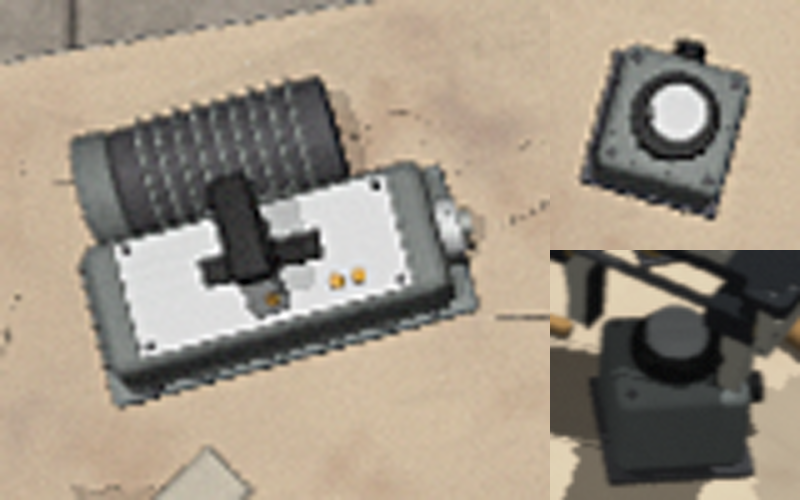

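Candidates for the button:
- Box at top (398,210), bright bare-metal button, body 70 x 71 mm, button top z≈0.076. This is the smaller one and it matches.
- Box at side (383,350), dark button top z≈0.105. This is the larger look-alike.

The crop confirms the first choice. The lever is upright (bar top ≈0.164 m), so it is in the first notch, and the gearbox yaw is ≈ 14.5°. I'll push from the +y side with the fingers shut.

Emit:
{"fn": "apply_moves", "kwargs": {"commands": [{"grip":1,"slide":[-0.01,0.01,-0.05],"roll":0},{"grip":1,"slide":[-0.05,0.055,-0.05],"roll":0},{"grip":1,"slide":[-0.09,0.097,-0.05],"roll":0},{"grip":1,"slide":[-0.13,0.14,-0.05],"roll":0},{"grip":1,"slide":[-0.17,0.183,-0.05],"roll":0}], "grip_force": 20}}

```text
time_s: 1.52
tcp_pos: [0.3503, -0.3836, 0.2768]
eef_rot: [-180.0, 0.0, -156.8]
contact_force: [1.2, -0.4, 1.0]
gripper_width: 0.043
```

Emit:
{"fn": "apply_moves", "kwargs": {"commands": [{"grip":1,"slide":[-0.04,0.043,0],"roll":-10},{"grip":1,"slide":[-0.08,0.087,0],"roll":-20},{"grip":1,"slide":[-0.12,0.13,0],"roll":-30},{"grip":1,"slide":[-0.16,0.173,0],"roll":-40},{"grip":1,"slide":[-0.2,0.216,0],"roll":-50}]}}

```text
time_s: 2.15
tcp_pos: [0.4491, -0.106, 0.2771]
eef_rot: [-179.9, 0.0, -106.5]
contact_force: [0.6, 0.0, 0.2]
gripper_width: 0.0004
```

```bash
cat >> h.py <<'E'
def plan(target,yaw=None):
    s=get_state();R=cv2.Rodrigues(np.zeros(3))[0]
    from scipy.spatial.transform import Rotation as Ro
    R=Ro.from_euler("xyz",s["eef_rot"],degrees=True).as_matrix()
    d=R.T@(np.array(target)-s["tcp_pos"])
    print("t",s["time_s"],"pos",s["tcp_pos"].round(4),"rot",s["eef_rot"].round(2),"F",s["contact_force"].round(1),"w",round(s["gripper_width"],4))
    print("slide",d.round(4),"roll",None if yaw is None else round((s["eef_rot"][2]-yaw+180)%360-180,2))
E
python3 -c "
from h import *
plan([.5165,.084,.25],-75.3)"
```

```text
t 2.15 pos [ 0.4491 -0.106   0.2771] rot [-1.7993e+02  3.0000e-02 -1.0646e+02] F [0.6 0.  0.2] w 0.0004
slide [-0.2013 -0.0108  0.0272] roll -31.16
```

Emit:
{"fn": "apply_moves", "kwargs": {"commands": [{"grip":1,"slide":[-0.05,-0.002,0],"roll":-10},{"grip":1,"slide":[-0.1,-0.005,0],"roll":-20},{"grip":1,"slide":[-0.15,-0.008,0],"roll":-30},{"grip":1,"slide":[-0.198,-0.01,0],"roll":-31},{"grip":1,"slide":[-0.198,-0.01,0.0],"roll":-31}]}}

```text
time_s: 2.78
tcp_pos: [0.5163, 0.0812, 0.2761]
eef_rot: [180.0, -0.0, -75.6]
contact_force: [0.5, -0.9, -0.7]
gripper_width: 0.0003
```

```bash
python3 -c "
from h import *
plan([.5165,.084,.135],-75.3)
im,d=capture('wrist');save('wr1.png',im)
im,d=capture('top');save('top1.png',im[140:290,180:440].repeat(3,0).repeat(3,1))
for n in ['lever_bar']:
  for b in boxes_of(n,'top')[:1]: print(b['score'],w('top',b['position']).round(4))
"
```

```text
t 2.775 pos [0.5163 0.0812 0.2761] rot [ 1.7997e+02 -1.0000e-02 -7.5630e+01] F [ 0.5 -0.9 -0.7] w 0.0003
slide [-0.0026 -0.0009  0.1411] roll -0.33
0.78 [0.532  0.0373 0.1647]
```

View pics/wr1.png

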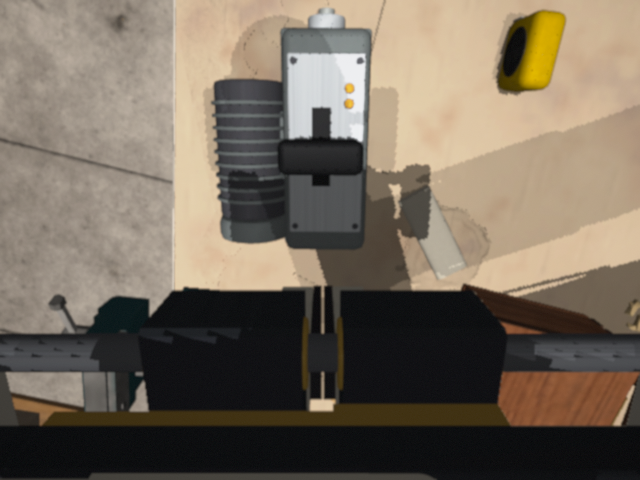

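View pics/top1.png

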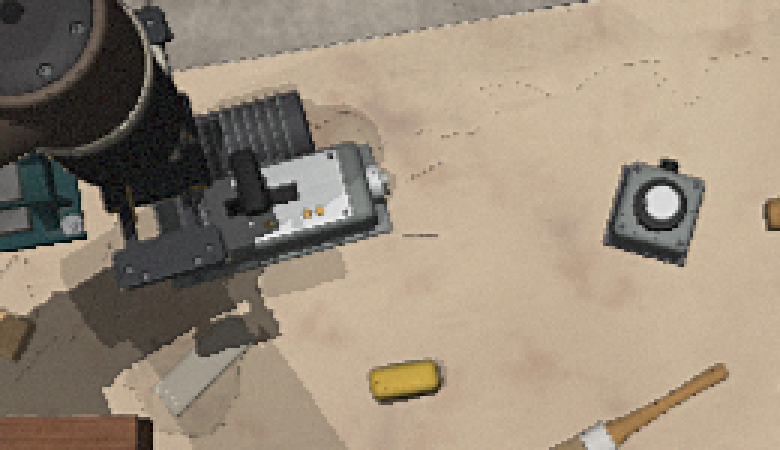

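The wrist view shows the bar (321,157) square to the shut fingers and centred on them, and two studs (349,95) at the far side. The fingers are on the push side, so I'll lower them there.

Emit:
{"fn": "apply_moves", "kwargs": {"commands": [{"grip":1,"slide":[-0.006,-0.001,0.05],"roll":0},{"grip":1,"slide":[-0.006,-0.001,0.1],"roll":0},{"grip":1,"slide":[-0.006,-0.001,0.13],"roll":0},{"grip":1,"slide":[-0.006,-0.001,0.14],"roll":0},{"grip":1,"slide":[-0.006,-0.001,0.14],"roll":0}]}}

```text
time_s: 3.55
tcp_pos: [0.5153, 0.0841, 0.137]
eef_rot: [-180.0, -0.0, -75.8]
contact_force: [0.1, 0.7, 0.5]
gripper_width: 0.0006
```

```bash
python3 -c "
from h import *
plan([.537,.0075,.135],-75.3)
im,d=capture('wrist');save('wr2.png',im)
im,d=capture('side');save('side2.png',im[150:270,240:400].repeat(5,0).repeat(5,1))
"
```

```text
t 3.55 pos [0.5153 0.0841 0.137 ] rot [-1.7999e+02 -1.0000e-02 -7.5850e+01] F [0.1 0.7 0.5] w 0.0006
slide [ 0.0796 -0.0023  0.0021] roll -0.55
```

View pics/wr2.png

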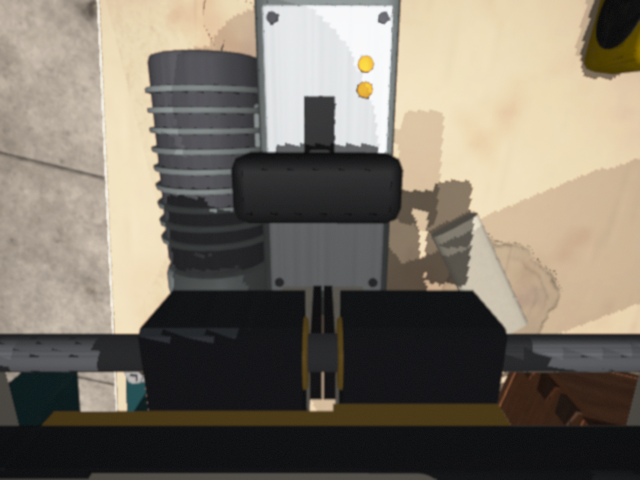

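View pics/side2.png

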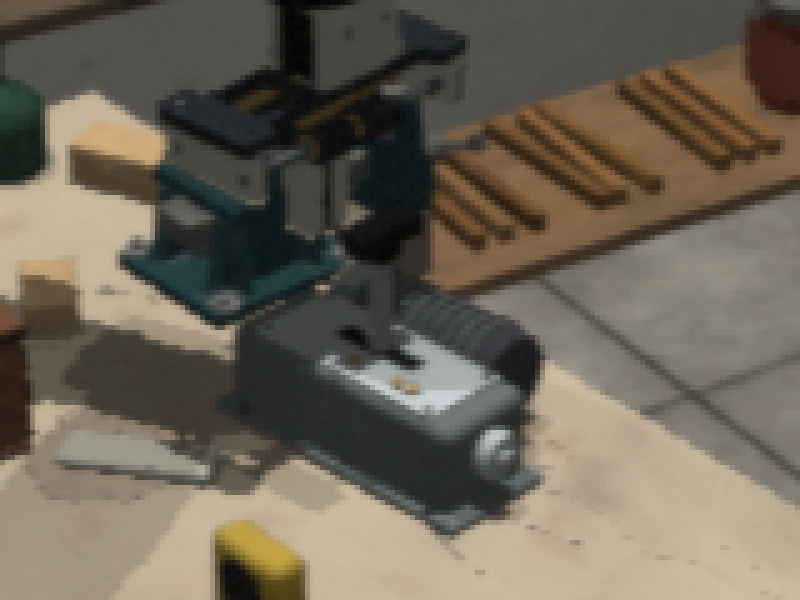

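The fingers sit just behind the bar (317,187) at its height. Now I'll push gradually along tool +x.

Emit:
{"fn": "apply_moves", "kwargs": {"commands": [{"grip":1,"slide":[0.015,-0.001,0.001],"roll":0},{"grip":1,"slide":[0.027,-0.001,0.001],"roll":0},{"grip":1,"slide":[0.036,-0.002,0.001],"roll":0},{"grip":1,"slide":[0.044,-0.002,0.001],"roll":0},{"grip":1,"slide":[0.052,-0.002,0.001],"roll":0}]}}

```text
time_s: 4.28
tcp_pos: [0.5298, 0.035, 0.1356]
eef_rot: [-180.0, 0.1, -75.8]
contact_force: [-2.6, 6.5, -0.1]
gripper_width: 0.0007
```

Emit:
{"fn": "apply_moves", "kwargs": {"commands": [{"grip":1,"slide":[0.007,0,0],"roll":0},{"grip":1,"slide":[0.013,0,0],"roll":0},{"grip":1,"slide":[0.018,0,0],"roll":0},{"grip":1,"slide":[0.022,0,0],"roll":0},{"grip":1,"slide":[0.022,0,0],"roll":0}]}}

```text
time_s: 4.9
tcp_pos: [0.5353, 0.0131, 0.1357]
eef_rot: [-180.0, -0.0, -75.8]
contact_force: [0.1, 0.6, -0.1]
gripper_width: 0.0007
```

```bash
python3 -c "
from h import *
plan([.537,.0075,.135],-75.3)
im,d=capture('wrist');save('wr3.png',im)
im,d=capture('side');save('side3.png',im[150:270,240:400].repeat(5,0).repeat(5,1))
"
```

```text
t 4.9 pos [0.5353 0.0131 0.1357] rot [-1.7999e+02 -1.0000e-02 -7.5830e+01] F [ 0.1  0.6 -0.1] w 0.0007
slide [ 0.0058 -0.0003  0.0007] roll -0.53
```

View pics/wr3.png

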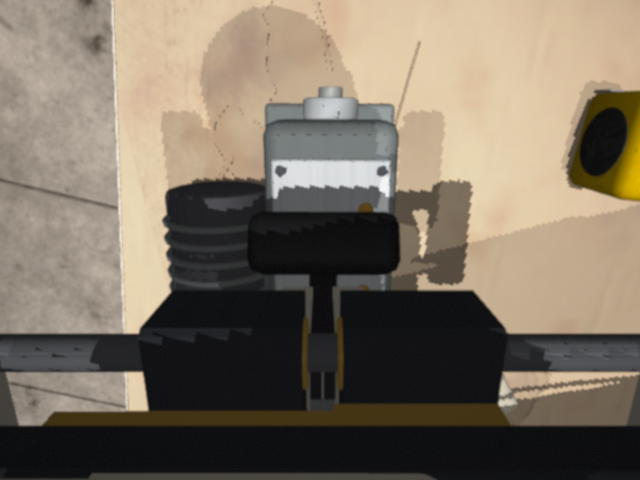

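View pics/side3.png

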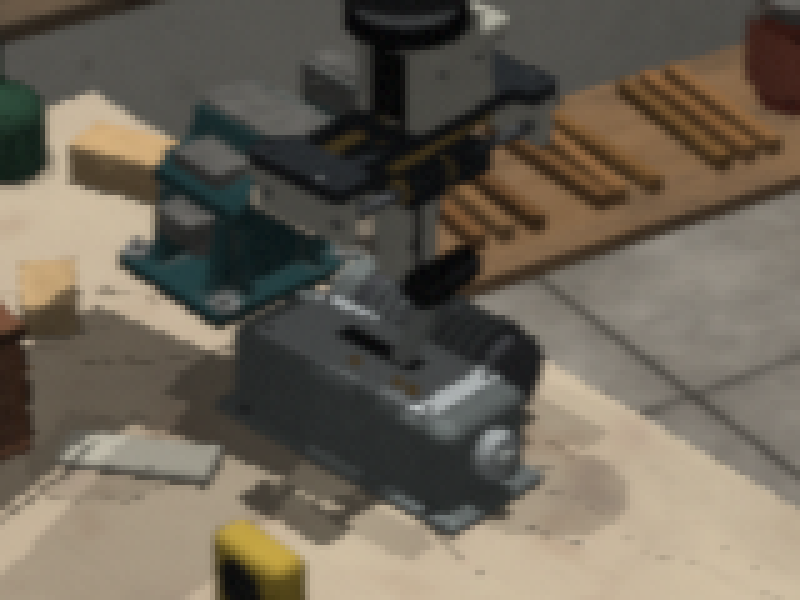

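The lever has snapped ahead of the fingers and leans over beside the paired studs. A little more push will confirm it is on the stop. Then I'll back off and rise.

Emit:
{"fn": "apply_moves", "kwargs": {"commands": [{"grip":1,"slide":[0.003,0,0],"roll":0},{"grip":1,"slide":[0.005,0,0],"roll":0},{"grip":1,"slide":[0.007,0,0],"roll":0},{"grip":1,"slide":[0.007,0,0],"roll":0}]}}

```text
time_s: 5.5
tcp_pos: [0.5367, 0.0077, 0.1355]
eef_rot: [-180.0, 0.1, -75.8]
contact_force: [-2.4, 6.4, 1.2]
gripper_width: 0.0005
```

Emit:
{"fn": "apply_moves", "kwargs": {"commands": [{"grip":1,"slide":[-0.03,0,0],"roll":0},{"grip":1,"slide":[-0.05,0,0],"roll":0},{"grip":1,"slide":[-0.06,0,-0.04],"roll":0},{"grip":1,"slide":[-0.06,0,-0.1],"roll":0},{"grip":1,"slide":[-0.06,0,-0.12],"roll":0}]}}

```text
time_s: 6.12
tcp_pos: [0.5237, 0.0654, 0.2596]
eef_rot: [-179.7, 0.0, -75.8]
contact_force: [0.4, 0.3, -1.2]
gripper_width: 0.0006
```

```bash
python3 -c "
from h import *
plan([.519,-.3205,.25],-75.3)
im,d=capture('top');save('top4.png',im[155:255,215:325].repeat(5,0).repeat(5,1))
k=get_calibration('top');K=np.array(k['mtx'])
v,u=np.mgrid[160:250,220:325];z=d[160:250,220:325]
p=np.stack([(u-K[0,2])/K[0,0]*z,(v-K[1,2])/K[1,1]*z,z],-1);W=(p-np.array(k['t']))@np.array(k['R'])
for b in boxes_of('lever_bar','top')[:1]: print(b['score'],w('top',b['position']).round(4))
m=cut_out('lever_bar','top')
m=m[0]['mask'][160:250,220:325]&(W[...,2]>.125)&(W[...,2]<.18)
print(m.sum(),W[m].mean(0).round(4),W[m].min(0).round(3),W[m].max(0).round(3))
im,d=capture('wrist');save('wr4.png',im)
"
```

```text
t 6.125 pos [0.5237 0.0654 0.2596] rot [-1.7967e+02  2.0000e-02 -7.5750e+01] F [ 0.4  0.3 -1.2] w 0.0006
slide [0.3729 0.0995 0.0089] roll -0.45
0.79 [ 0.5407 -0.0128  0.1513]
204 [ 0.5408 -0.0161  0.1518] [ 0.515 -0.033  0.127] [0.568 0.    0.163]
```

View pics/top4.png

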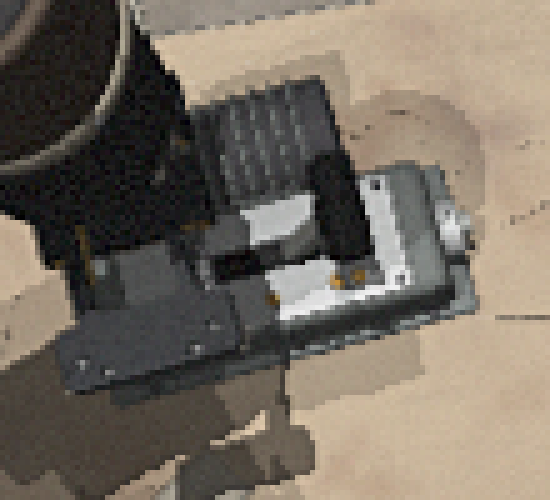

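View pics/wr4.png

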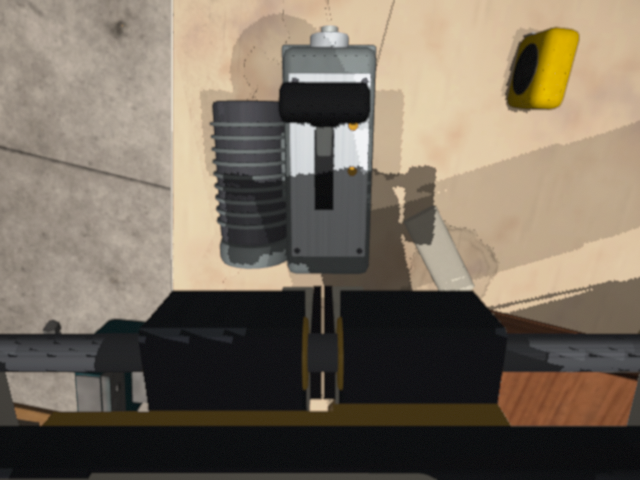

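The bar moved 51 mm and is at z≈0.144, so the lever is on the second stop, beside the paired studs in the picture. Next I'll move to the button.

Emit:
{"fn": "apply_moves", "kwargs": {"commands": [{"grip":1,"slide":[0.05,0.013,0],"roll":0},{"grip":1,"slide":[0.1,0.027,0],"roll":0},{"grip":1,"slide":[0.15,0.04,0],"roll":0},{"grip":1,"slide":[0.2,0.053,0],"roll":0},{"grip":1,"slide":[0.25,0.067,0],"roll":0}]}}

```text
time_s: 6.95
tcp_pos: [0.5176, -0.1955, 0.254]
eef_rot: [179.9, 0.1, -75.8]
contact_force: [1.2, 0.9, -0.3]
gripper_width: 0.0001
```

Emit:
{"fn": "apply_moves", "kwargs": {"commands": [{"grip":1,"slide":[0.045,0.013,0.02],"roll":0},{"grip":1,"slide":[0.06,0.017,0.05],"roll":0},{"grip":1,"slide":[0.06,0.017,0.06],"roll":0},{"grip":1,"slide":[0.06,0.017,0.06],"roll":0}]}}

```text
time_s: 7.45
tcp_pos: [0.5161, -0.2558, 0.1943]
eef_rot: [179.8, 0.1, -75.8]
contact_force: [-0.0, -0.3, 0.9]
gripper_width: 0.0002
```

```bash
python3 -c "
from h import *
plan([.519,-.3205,.09],-75.3)
im,d=capture('wrist');save('wr5.png',im);np.savez('pics/wr5.npz',d=d)
for n in ['start_button_top','button_box']:
  for b in boxes_of(n,'wrist')[:2]: 
    k=get_calibration('wrist');u=np.array(k['mtx'])@b['position'];print(n,b['score'],w('wrist',b['position']).round(4),(u[:2]/u[2]).round())
k=get_calibration('wrist');K=np.array(k['mtx']);v,u=np.mgrid[0:480,0:640]
p=np.stack([(u-K[0,2])/K[0,0]*d,(v-K[1,2])/K[1,1]*d,d],-1);W=(p-np.array(k['t']))@np.array(k['R'])
W[d==0]=np.nan
hit=(abs(W[...,0]-.519)<.06)&(abs(W[...,1]+.3205)<.06)&(W[...,2]>.04)&(W[...,2]<.085)
z=W[...,2];print(np.histogram(z[hit],bins=np.arange(.04,.086,.003)))
m=hit&(z>.073);print(m.sum(),W[m].mean(0).round(4),W[m].min(0).round(4),W[m].max(0).round(4))
im2,d2=capture('side');save('side5.png',im2[220:340,300:460].repeat(5,0).repeat(5,1))
"
```

```text
t 7.45 pos [ 0.5161 -0.2558  0.1943] rot [ 1.7985e+02  6.0000e-02 -7.5810e+01] F [-0.  -0.3  0.9] w 0.0002
slide [0.0635 0.0127 0.1043] roll -0.51
start_button_top 0.79 [ 0.5139 -0.3248  0.0791] [353. 132.]
button_box 0.93 [ 0.3721 -0.4416  0.0203] [579.  18.]
button_box 0.83 [ 0.5219 -0.3236  0.0544] [340. 129.]
(array([  70,    0,    0,  144,  670, 4683,  410,    0,   29, 1947,  164,
         16, 1046,  820,    0]), array([0.04 , 0.043, 0.046, 0.049, 0.052, 0.055, 0.058, 0.061, 0.064,
       0.067, 0.07 , 0.073, 0.076, 0.079, 0.082, 0.085]))
1882 [ 0.5204 -0.3223  0.0788] [ 0.5044 -0.3377  0.0735] [ 0.5359 -0.3063  0.0815]
```

View pics/wr5.png

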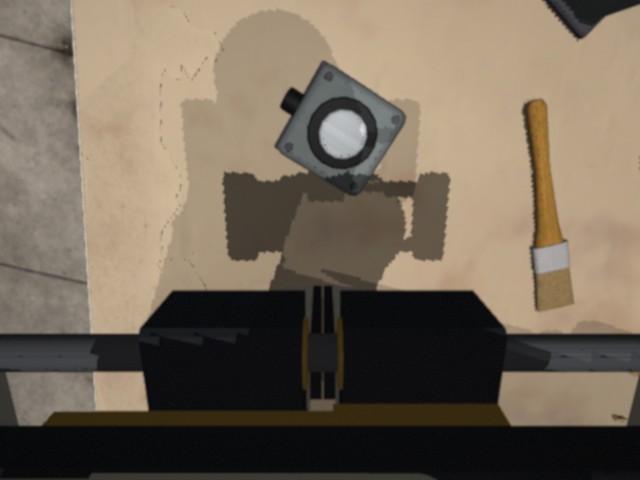

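View pics/side5.png

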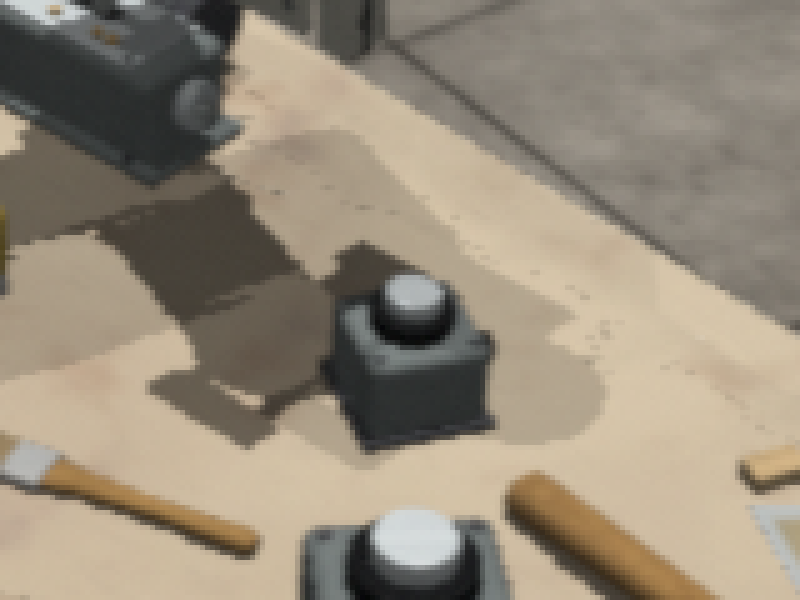

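The bare-metal button (342,133) is on the smaller box at (0.520,-0.3215), with the collar about 10 mm below its top. The larger look-alike is separate, at the top right of the picture. I'll go above the button, then press.

Emit:
{"fn": "apply_moves", "kwargs": {"commands": [{"grip":1,"slide":[0.04,0.008,0.03],"roll":0},{"grip":1,"slide":[0.065,0.012,0.07],"roll":0},{"grip":1,"slide":[0.065,0.012,0.1],"roll":0},{"grip":1,"slide":[0.065,0.012,0.107],"roll":0},{"grip":1,"slide":[0.065,0.012,0.107],"roll":0}]}}

```text
time_s: 8.28
tcp_pos: [0.5218, -0.3219, 0.0895]
eef_rot: [-180.0, -0.0, -75.7]
contact_force: [0.4, -0.7, -0.4]
gripper_width: 0.0007
```

```bash
python3 -c "
from h import *
plan([.520,-.3215,.07])"
```

```text
t 8.275 pos [ 0.5218 -0.3219  0.0895] rot [-1.7996e+02 -4.0000e-02 -7.5740e+01] F [ 0.4 -0.7 -0.4] w 0.0007
slide [-0.0009  0.0016  0.0195] roll None
```

Emit:
{"fn": "apply_moves", "kwargs": {"commands": [{"grip":1,"slide":[-0.001,0.001,0.008],"roll":0},{"grip":1,"slide":[-0.001,0.001,0.013],"roll":0},{"grip":1,"slide":[-0.001,0.001,0.016],"roll":0},{"grip":1,"slide":[-0.001,0.001,0.018],"roll":0},{"grip":1,"slide":[-0.001,0.001,0.018],"roll":0}]}}

```text
time_s: 8.9
tcp_pos: [0.5203, -0.3213, 0.0709]
eef_rot: [-180.0, -0.0, -75.8]
contact_force: [0.9, 3.9, 5.5]
gripper_width: 0.0005
```

Emit:
{"fn": "apply_moves", "kwargs": {"commands": [{"grip":1,"slide":[0,0,0.001],"roll":0},{"grip":1,"slide":[0,0,0.002],"roll":0},{"grip":1,"slide":[0,0,0.003],"roll":0},{"grip":1,"slide":[0,0,0.003],"roll":0}]}}

```text
time_s: 9.4
tcp_pos: [0.5204, -0.3215, 0.07]
eef_rot: [-179.9, -0.1, -75.8]
contact_force: [-4.0, 8.0, 22.0]
gripper_width: 0.0008
```

The fingertips are held at z=0.070 with 22 N, so the button is fully down. Now I'll release and retreat.

Emit:
{"fn": "apply_moves", "kwargs": {"commands": [{"grip":1,"slide":[0,0,-0.008],"roll":0},{"grip":1,"slide":[0,0,-0.03],"roll":0},{"grip":1,"slide":[0,0,-0.08],"roll":0},{"grip":1,"slide":[-0.04,0,-0.13],"roll":0},{"grip":1,"slide":[-0.06,0,-0.14],"roll":0}]}}

```text
time_s: 10.02
tcp_pos: [0.5059, -0.2631, 0.2108]
eef_rot: [-179.8, -0.1, -75.8]
contact_force: [0.2, -0.2, -0.3]
gripper_width: 0.0006
```

```bash
python3 -c "
from h import *
plan([.519,-.3205,.09],-75.3)
im,d=capture('top');save('top6.png',im)
for n in ['lever_bar','tape_measure','offcut_a','mallet_a']:
  for b in boxes_of(n,'top')[:2]: print(n,b['score'],w('top',b['position']).round(4))
im,d=capture('wrist');save('wr6.png',im)
for b in boxes_of('start_button_top','wrist')[:1]: print(w('wrist',b['position']).round(4))
"
```

```text
t 10.025 pos [ 0.5059 -0.2631  0.2108] rot [-1.7977e+02 -1.5000e-01 -7.5810e+01] F [ 0.2 -0.2 -0.3] w 0.0006
slide [0.0585 0.0019 0.1209] roll -0.51
tape_measure 0.6 [ 0.3695 -0.0982  0.0577]
offcut_a 0.54 [0.4283 0.2868 0.0237]
[ 0.5125 -0.3247  0.0794]
```

View pics/top6.png

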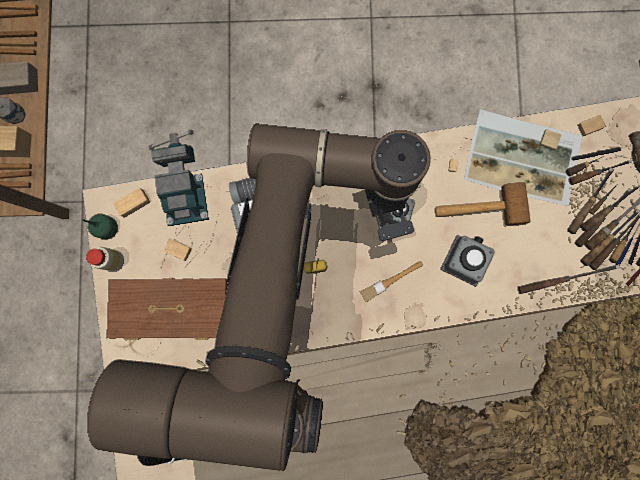

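View pics/wr6.png

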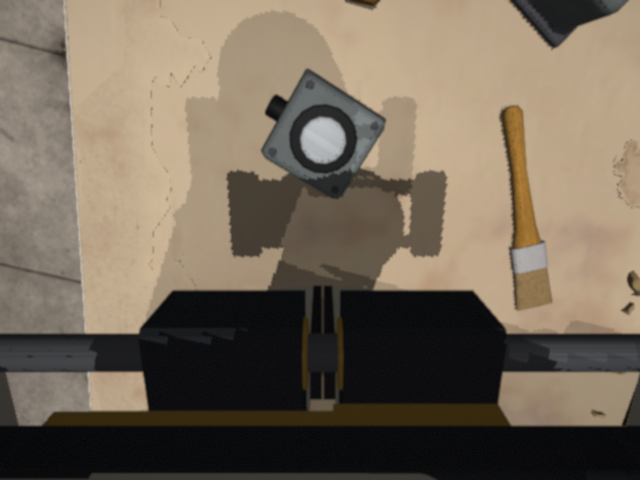

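The button is up again (324,140 in the wrist view). The forearm hides the lever from the top camera, so I'll check it from the side.

```bash
python3 -c "
from h import *
im,d=capture('side');save('side7.png',im[150:300,230:430].repeat(4,0).repeat(4,1))
for b in boxes_of('lever_bar','side')[:1]: print(b['score'],w('side',b['position']).round(4))
for b in boxes_of('mallet_a','side')[:1]: print(b['score'],w('side',b['position']).round(4))
"
```

```text
0.61 [ 0.5351 -0.0166  0.1452]
0.87 [ 0.5118 -0.6381  0.0325]
```

View pics/side7.png

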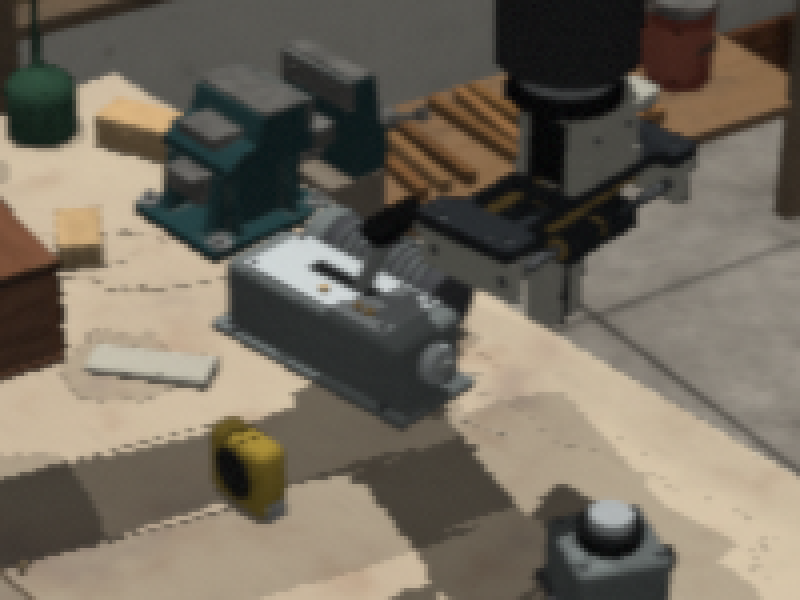

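The lever is still at the second stop beside the two studs, the button is up, the robot touches nothing, and the tape measure and mallet are unmoved.

```bash
python3 -c "
from plant import *
print(close_job())"
```

```text
the job is handed in; nothing more can be done
None
```

The drive is set to second gear and the start button was pressed afterwards. I handed the job in at about 10.2 s.

- **Lever:** It started upright in the first notch. I pushed it from its +y side with shut fingers to the second stop. The bar moved 51 mm and leans beside the pair of studs, and the side camera still showed it there before hand-in.
- **Button:** I chose the smaller box (70 mm, bare-metal button 76 mm high) over the larger look-alike. I pressed until the fingertips stopped at z = 0.070 m, the full 6 mm down, with about 22 N upward. After release the wrist camera showed it up again.
- **Last checks:** The robot touched nothing (force about 0 N). The tape measure, block of wood and mallet read where they started, to within a few mm.
- **Failed or disagreeing:** The top camera could not confirm the lever at the end because the forearm hid it, so that check rests on the side camera alone. The detector also found no mallet in that last top picture, though the mallet is plainly visible in it. The wrist camera's heights read about 3 mm high, which I allowed for.

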